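# Reset the tripped pug mill through its guard window

### The job

The clay mill on the bench has tripped. Reach down through the window of its yellow guard with the fingers closed and press the orange reset lever all the way down without touching the guard, then press the green start button fully in and let it go. Do not press the red stop button or press start before the lever is down, and leave the pottery and tools where they stand: nothing is to be picked up or shoved.

Things in the scene. Friction and masses are not known exactly. Their poses are not given: they have to be found in the camera images.
- guard: The yellow guard cage round the pug mill's gearbox end: 190 x 190 mm, its flat top sheet (4 mm thick) 170 mm above the table, barred on all four sides. Origin: on the table under the middle of the cage; z up, x and y along its sides. The square window in the top sheet is 88 x 88 mm, its sides parallel to x and y. The mill's barrel (145 mm high at most) lies beside the cage on its +y side.
- guard_window (a point): Centre of the guard's window, level with the upper side of the top sheet (170 mm above the table); axes as the guard's.
- lever_paddle (a point): Middle of the upper face of the orange paddle (36 x 46 mm, 12 mm thick) of the reset lever, within a few mm of under the middle of the window. It stands about 18 mm below the top sheet's upper side when the lever is up and about 44 mm below it when fully down.
- reset_lever (a joint): Angle of the reset lever (rad): 0 fully up (tripped), 0.43 fully down against its stop (reset). It hinges on a level axis at the cage's +x side, 60 mm from the paddle's middle, moves stiffly (about 4 to 5 N on the paddle) and stays where it is left.
- station: Grey push-button station fixed to the table, 100 x 170 x 50 mm (x, y, z); origin under its centre. Two round 36 mm buttons stand on its top, 42 mm to either side of the centre along its y axis; green and red may be either way round.
- start_button_top (a point): Centre of the top face of the green start button, z up (it goes down with the button).
- start_button (a joint): Travel of the green start button (m): 0 out, 0.007 fully in; springs back; fully in takes about 5 N.
- stop_button_top (a point): Centre of the top face of the red stop button.
- stop_button (a joint): Travel of the red stop button (m): 0 out, 0.007 fully in; springs back.
- crock: Bystander: brown glazed lidded jar, 90 mm across, 110 mm tall. Origin: under its centre, on the table.
- mug: Bystander: ochre mug, 72 mm across, 80 mm tall. Origin: under its centre, on the table.
- bowl: Bystander: terracotta bowl, 120 mm across, 50 mm tall. Origin: under its centre, on the table.
- vase: Bystander: small grey-green vase, 68 mm across, 100 mm tall. Origin: under its centre, on the table.
- saucer: Bystander: terracotta saucer, 120 mm across, 22 mm tall. Origin: under its centre, on the table.
- trim_tool: Bystander: spatula-like trimming tool, 170 mm long, lying flat. Origin at its underside.

How it is judged:
By the outcome, as a careful person would: the job done as asked, in the order asked, and still so for the second after the job is handed in, with the robot touching nothing.
It also fails if it takes over 43 s, if anything falls off the work surface, if the arm or the gripper's body presses on something with over 40 N, if the wrist force passes 120 N, or if a joint passes its speed limit or range.

### The arm

A 7-joint arm with a two-finger parallel gripper is mounted at the origin on the work surface. World frame = base frame: x ahead of the robot, y to its left, z up, the work surface at z = 0. Lengths are in m, angles in rad, forces in N, time in s.
With the tool pointing down it reaches from about 0.425 to 0.825 m from the base axis. Payload 3.6 kg.
Tool frame: the origin (TCP) lies where the fingers leave the gripper's body, on its centre line; the fingertips stand 73 mm ahead of it and the grasp point (between the pads) lies 54 mm ahead of it; x points along the fingers, y is the direction in which the jaws open and shut, and the axes are right-handed (so a half turn about x gives the same grasp; the last joint's range is limited). The gripper opens to 85 mm and grips with 20 to 120 N. Pads are 22 mm wide; open, the fingers measure 114 mm over their backs; the gripper's body (76 mm by 85 mm) begins 54 mm behind the grasp point. The pads swing forward as they close: fully open they stand 13 mm farther back than shut.
Start: joints at [1.075, 0.615, -0.013, 1.423, 0.008, 1.103, -0.04], TCP at [0.294, -0.58, 0.304] pointing down, gripper open.
Joint ranges: [-3.12, 3.12], [-0.3, 2.06], [-1.34, 1.32], [0.26, 2.42], [-1.36, 4.5], [0.01, 1.98], [-2.84, 2.84]. Speed limits (rad/s): [2.79, 2.79, 3.14, 3.14, 3.14, 3.14, 3.14].

### API

Orientations are given as a unit quaternion [x, y, z, w].
In Python, from station import arm, snapshot, camera_info, ticket gives the robot as it stands. Calls block until the motion is done:
- arm.movep(position, orientation): joint-space move of the TCP to a pose.
- arm.line_to(position, velocity=0.15, ori=None): straight line of the TCP; ori=None keeps the orientation; velocity is the mean speed in m/s.
- arm.move_j(angles): joint-space move.
- arm.move_gripper(opening, effort=None): opening from 0.0 (shut) to 1.0 (fully open); effort is the grip in N (None keeps the last); returns when the fingers have stopped.
- arm.pause(seconds).
- arm.ik(position, orientation): joint angles nearest the present ones, or None.
- snapshot(name): name is "scene" or "top" or "wrist"; returns the picture (480x640x3 uint8, blue, green, red); there is no depth.
- camera_info(name): a dict with "fx", "fy", "cx", "cy" (pixels), "dist_coeffs" ([k1, k2, p1, p2, k3] as OpenCV has them; the pictures are not rectified), "R" (3x3) and "t" (3): a world point X has camera coordinates R X + t; the wrist camera has in their place "T_tool_cam" (4x4, takes a point from camera to tool coordinates, whose origin is the TCP and whose axes are the tool frame's). Camera axes: x right, y down, z forward; pixel columns grow to the right and rows downward; lengths in m; the calibration is good to about 2 mm. A picture is of the moment at which its call begins: read the wrist's pose just before it. camera_info takes no time and is no camera call.
A pose or a line that the arm cannot do raises arm.MotionError and nothing moves.
- ticket.finish_job(): hands the job in, once; it reports no verdict.
Readings, each from a call of its own:
- arm.read_time(): time.
- arm.read_joint_positions(): joint angles.
- arm.read_dq(): joint speeds.
- arm.read_effort(): joint torques, N m.
- arm.read_tool_pos(): TCP position.
- arm.read_eef_rot(): TCP orientation.
- arm.read_ft_force(): force on the tool from outside, world axes, zero at the start.
- arm.read_wrist_torque(): the same for the moment, N m.
- arm.read_opening(): opening from 0.0 (shut) to 1.0 (fully open).
Only numpy, scipy, OpenCV 4.12 (cv2) and the standard library are available. Lean on these libraries where they do the work, as an engineer would, in place of code of your own. Each camera call takes 0.05 s, during which the arm holds its last target.

## Working session

There is one attempt and no reset: what is moved stays moved. The work goes in short steps, each a Python script; the robot and the scene stay as the last script left them, time stands still between calls to the robot, and variables do not carry over. Pictures are saved under pics/ and viewed, and the job is handed in when it is done.

```bash
ls; mkdir -p pics
python3 - <<'E'
from station import arm,snapshot,camera_info,ticket
import cv2
for n in("scene","top"):
    cv2.imwrite(f"pics/{n}0.png",snapshot(n)); print(n,camera_info(n))
print(camera_info("wrist"))
print(arm.read_time(),arm.read_tool_pos(),arm.read_eef_rot(),arm.read_opening())
E
```

```text
pics
scene {'fx': 541.2173002476954, 'fy': 541.2173002476954, 'cx': 318.4842999152972, 'cy': 237.49719429466666, 'dist_coeffs': array([-0.00306602,  0.        ,  0.        ,  0.        ,  0.        ]), 'R': array([[ 0.73225662,  0.68101993, -0.00347933],
       [ 0.58989926, -0.63681693, -0.4964706 ],
       [-0.34032206,  0.36149143, -0.86804657]]), 't': array([-0.30751965, -0.30402697,  1.46532837])}
top {'fx': 531.232050292121, 'fy': 531.232050292121, 'cx': 317.00860044485887, 'cy': 236.90551878556752, 'dist_coeffs': array([-0.07639815,  0.        ,  0.        ,  0.        ,  0.        ]), 'R': array([[-0.00651802, -0.99995854, -0.00635819],
       [-0.98119212,  0.00762213, -0.19288318],
       [ 0.19292365,  0.00498139, -0.98120113]]), 't': array([-0.08153918,  0.51783075,  1.43475944])}
{'fx': 353.7736320985331, 'fy': 353.7736320985331, 'cx': 323.34936083167776, 'cy': 248.13043368456374, 'dist_coeffs': array([-0.05877345,  0.        ,  0.        ,  0.        ,  0.        ]), 'T_tool_cam': array([[-3.52796305e-04, -3.04617266e-01,  9.52474775e-01,
        -6.96220228e-02],
       [ 9.99999864e-01, -4.73107283e-04,  2.19092007e-04,
        -2.62755300e-04],
       [ 3.83883545e-04,  9.52474723e-01,  3.04617391e-01,
        -7.86527820e-02],
       [ 0.00000000e+00,  0.00000000e+00,  0.00000000e+00,
         1.00000000e+00]])}
0.1 [ 0.29404628 -0.57909117  0.30282461] [-0.68748463 -0.1654307   0.68787616 -0.16378021] 1.0025372184525854
```

View pics/scene0.png

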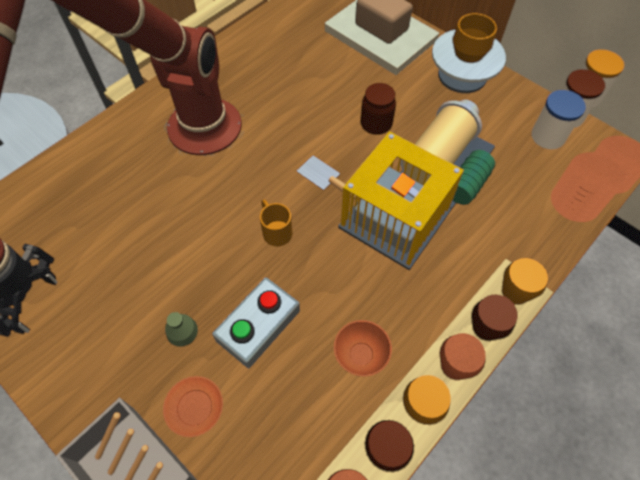

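View pics/top0.png

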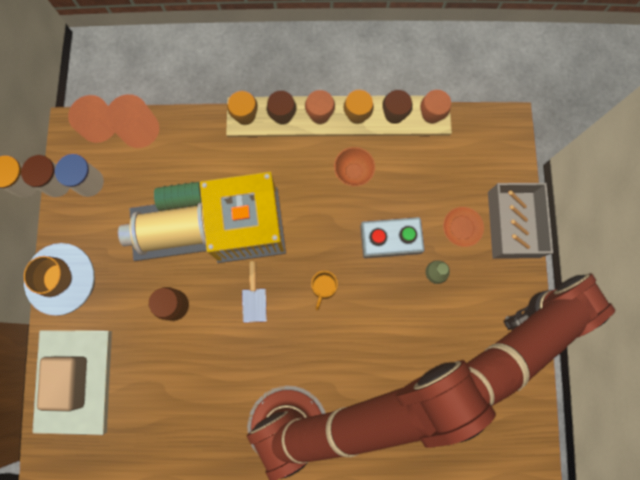

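The top view shows the guard at about px (241,214), with the orange paddle at (240,212). The station is at (393,237), with green at (408,234) and red at (378,236). I'll zoom in to measure these.

Run:
```python
import cv2,numpy as np
a=cv2.imread("pics/top0.png")[165:270,190:295]; b=cv2.imread("pics/scene0.png")[125:275,330:480]
c=cv2.imread("pics/top0.png")[205:265,350:465]
cv2.imwrite("pics/za.png",np.hstack([cv2.resize(a,(400,400),interpolation=2),cv2.resize(b,(400,400),interpolation=2)]))
from station import camera_info
def ray(n,uv):
    k=camera_info(n);K=np.array([[k['fx'],0,k['cx']],[0,k['fy'],k['cy']],[0,0,1]])
    p=cv2.undistortPoints(np.float64(uv).reshape(-1,1,2),K,k['dist_coeffs']).reshape(-1,2)
    d=np.c_[p,np.ones(len(p))]@k['R']; return -k['R'].T@k['t'],d
def onz(n,uv,z):
    o,d=ray(n,uv); return o+d*((z-o[2])/d[:,2])[:,None]
def cen(n,lo,hi,box):
    im=cv2.imread(f"pics/{n}0.png");x0,y0,x1,y1=box
    h=cv2.cvtColor(im,cv2.COLOR_BGR2HSV)[y0:y1,x0:x1]
    m=cv2.inRange(h,lo,hi);nn,l,s,ce=cv2.connectedComponentsWithStats(m)
    i=1+np.argmax(s[1:,4]);return ce[i]+[x0,y0],s[i],(l==i),x0,y0
T=(350,205,465,265);S=(210,275,305,370)
for nm,lo,hi in(("green",(50,120,60),(75,255,255)),("red",(0,200,120),(4,255,255))):
    for n,bx in(("top",T),("scene",S)):
        c,s,_,_,_=cen(n,lo,hi,bx); print(nm,n,c,s,onz(n,[c],.06)[0])
for nm,lo,hi,bt,bs in(("paddle",(5,180,180),(18,255,255),(222,195,258,232),(385,165,420,200)),):
    for n,bx in(("top",bt),("scene",bs)):
        c,s,_,_,_=cen(n,lo,hi,bx); print(nm,n,c,s,onz(n,[c],.152)[0])
for n,bx in(("top",(195,165,295,270)),("scene",(330,125,480,275))):
    c,s,m,x0,y0=cen(n,(22,200,175),(30,255,255),bx)
    m=m.astype(np.uint8)*255
    cs,h=cv2.findContours(m,cv2.RETR_CCOMP,cv2.CHAIN_APPROX_NONE)
    for q in sorted(cs,key=cv2.contourArea)[::-1][:2]:
        ap=cv2.approxPolyDP(q,5,True).reshape(-1,2)+[x0,y0]; print(n,cv2.contourArea(q)); print(np.c_[ap,onz(n,ap,.17)[:,:2].round(4)])
    cv2.imwrite(f"pics/m{n}.png",cv2.resize(m,None,fx=4,fy=4))
```

```text
green top [408.19847328 233.54961832] [ 52  23  13  12 131] [ 0.52284599 -0.33912345  0.06      ]
green scene [240.99621212 328.93939394] [ 22  45  19  19 264] [ 0.51831014 -0.33968973  0.06      ]
red top [378.18095238 235.74285714] [ 23  26  12  11 105] [ 0.51727113 -0.25525641  0.06      ]
red scene [268.26540284 299.28436019] [ 50  17  17  16 211] [ 0.5122962  -0.25521492  0.06      ]
paddle top [240.16304348 212.47826087] [ 10  11  17  14 184] [0.56427061 0.11598063 0.152     ]
paddle scene [403.06949807 183.96138996] [  8   8  21  22 259] [0.56748583 0.11325427 0.152     ]
top 4828.0
[[2.700e+02 1.720e+02 6.689e-01 3.690e-02]
 [2.670e+02 1.800e+02 6.470e-01 4.450e-02]
 [2.580e+02 1.730e+02 6.665e-01 6.850e-02]
 [2.050e+02 1.810e+02 6.461e-01 2.083e-01]
 [2.060e+02 1.880e+02 6.269e-01 2.049e-01]
 [2.000e+02 1.820e+02 6.435e-01 2.215e-01]
 [2.070e+02 2.450e+02 4.747e-01 1.970e-01]
 [2.140e+02 2.450e+02 4.745e-01 1.789e-01]
 [2.070e+02 2.510e+02 4.590e-01 1.965e-01]
 [2.790e+02 2.400e+02 4.863e-01 1.170e-02]]
top 1318.0
[[2.530e+02 1.910e+02 6.174e-01 8.080e-02]
 [2.590e+02 2.250e+02 5.261e-01 6.370e-02]
 [2.240e+02 2.310e+02 5.111e-01 1.540e-01]
 [2.190e+02 1.980e+02 5.993e-01 1.697e-01]]
scene 6014.5
[[3.890e+02 1.320e+02 4.602e-01 1.932e-01]
 [3.440e+02 1.870e+02 4.861e-01 9.700e-03]
 [4.200e+02 2.290e+02 6.690e-01 3.700e-02]
 [4.620e+02 1.700e+02 6.446e-01 2.178e-01]
 [4.540e+02 1.730e+02 6.366e-01 1.994e-01]
 [4.520e+02 1.640e+02 6.190e-01 2.163e-01]
 [3.960e+02 1.350e+02 4.774e-01 1.971e-01]
 [3.900e+02 1.400e+02 4.766e-01 1.766e-01]]
scene 1503.0
[[3.970e+02 1.550e+02 5.150e-01 1.539e-01]
 [4.310e+02 1.740e+02 6.017e-01 1.634e-01]
 [4.110e+02 2.030e+02 6.164e-01 7.460e-02]
 [3.750e+02 1.830e+02 5.280e-01 6.270e-02]]
```

View pics/za.png

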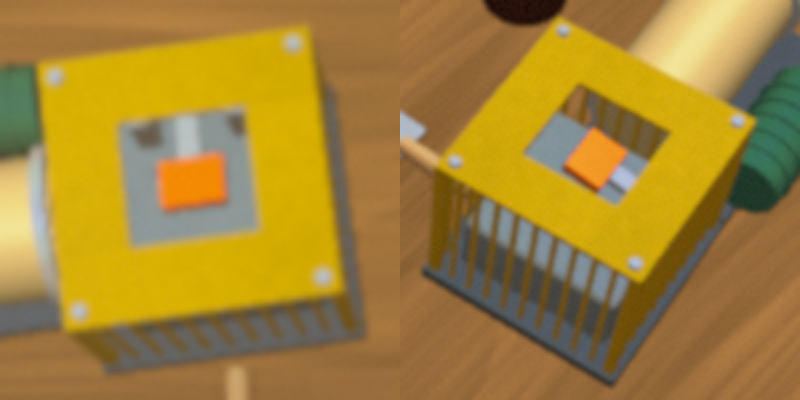

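The two cameras agree on these positions:

| Feature | Estimate |
|---|---|
| Window centre | about (0.565, 0.1155) |
| Guard yaw | about 7.8° |
| Green button | about (0.52, -0.339) |
| Red button | about (0.515, -0.255) |

The button spacing comes out at 84 mm, as given. Next I'll close the gripper and take wrist views of the station and the guard.

```bash
cat > h.py <<'E'
from station import arm,snapshot,camera_info,ticket
import cv2,numpy as np
from scipy.spatial.transform import Rotation as R
def q(deg):
    s,c=np.sin(np.radians(deg)),np.cos(np.radians(deg))
    return R.from_matrix(np.array([[0,c,s],[0,s,-c],[-1,0,0]])).as_quat()
def snapw(name):
    p=np.array(arm.read_tool_pos());r=R.from_quat(arm.read_eef_rot()).as_matrix()
    cv2.imwrite(f"pics/{name}.png",snapshot("wrist")); np.savez(f"pics/{name}.npz",p=p,r=r)
def wonz(name,uv,z):
    k=camera_info("wrist");K=np.array([[k['fx'],0,k['cx']],[0,k['fy'],k['cy']],[0,0,1]])
    f=np.load(f"pics/{name}.npz");T=np.array(k['T_tool_cam'])
    p=cv2.undistortPoints(np.float64(uv).reshape(-1,1,2),K,k['dist_coeffs']).reshape(-1,2)
    d=np.c_[p,np.ones(len(p))]@(f['r']@T[:3,:3]).T; o=f['p']+f['r']@T[:3,3]
    return o+d*((np.asarray(z)-o[2])/d[:,2])[:,None]
E
python3 - <<'E'
from h import *
r=R.from_quat(arm.read_eef_rot()).as_matrix();print("yaw",np.degrees(np.arctan2(r[1,1],r[0,1])))
for a in(93.4,97.8):
    print(a,arm.ik([.46,-.30,.33],q(a)),arm.ik([.50,.105,.36],q(a)))
E
```

```text
yaw -63.077528627079346
93.4 [ 1.02228706  0.52427868 -0.75998155  1.66692198  0.3951345   1.1104455
  1.78074738] [ 0.34922554  0.46348567 -0.89761822  1.71707707  0.39250712  1.15256952
  0.97008234]
97.8 [ 1.03349753  0.52966865 -0.78027737  1.66660037  0.40693963  1.11520654
  1.84610294] [ 0.36322757  0.47143222 -0.92345319  1.71672491  0.40648193  1.15870112
  1.03230379]
```

Run:
```python
from h import *
print(arm.ik([.52,-.26,.33],q(0)),arm.ik([.565,.175,.36],q(7.8)))
arm.move_gripper(0.0)
print(arm.read_time())
arm.movep([.52,-.26,.33],q(0)); snapw("w1"); print(arm.read_time(),arm.read_tool_pos())
arm.movep([.565,.175,.36],q(7.8)); snapw("w2"); print(arm.read_time(),arm.read_tool_pos(),arm.read_opening(),arm.read_ft_force())
a=cv2.imread("pics/w1.png");b=cv2.imread("pics/w2.png")
cv2.imwrite("pics/w12.png",np.vstack([cv2.resize(a,(400,300)),cv2.resize(b,(400,300))]))
```

```text
[ 0.6295507   0.49894928 -0.32079241  1.58605323  0.17151434  1.08440785
  0.26487859] [-4.22677152e-07  5.22721040e-01 -5.53942807e-01  1.50520430e+00
  2.86198799e-01  1.19514718e+00 -4.63400539e-01]
0.8667
2.375 [ 0.51900855 -0.26247443  0.32962333]
4.0333 [0.56573541 0.17275956 0.35973981] -0.004399125236955993 [-0.44627222 -0.12592914 -0.1646161 ]
```

View pics/w1.png

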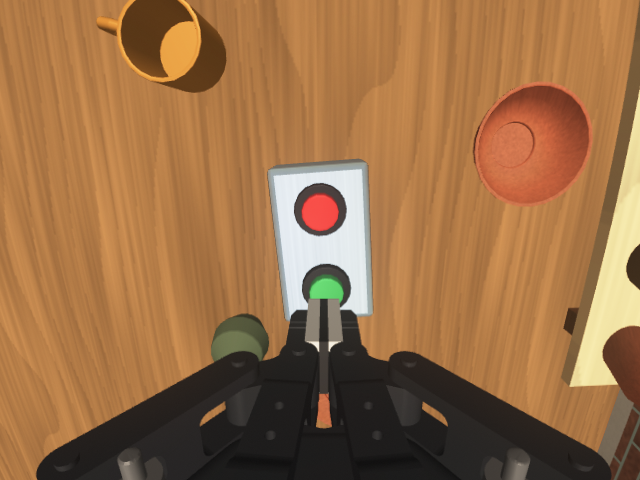

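View pics/w2.png

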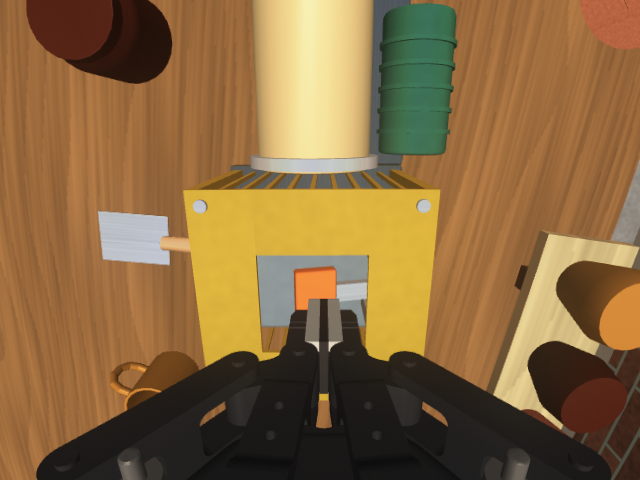

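The wrist views show both targets. Red is at (320,212) and green at about (326,292), partly hidden by the fingers. The window's far corners are at (257,255) and (368,255), with the paddle between them. I'll refine from these.

Run:
```python
from h import *
w=[(256.5,255),(368,255),(366.5,322)]
print("win",wonz("w2",w,.17).round(4))
# wrist edges: yellow mask rows
h=cv2.cvtColor(cv2.imread("pics/w2.png"),cv2.COLOR_BGR2HSV);m=cv2.inRange(h,(20,150,120),(32,255,255))
L=[];Rr=[]
for r in range(262,300,6):
    z=np.where(m[r,240:390]==0)[0]+240; L.append((z[0]-.5,r));Rr.append((z[-1]+.5,r))
T=[(c,np.where(m[230:290,c]==0)[0][0]+229.5) for c in range(265,362,12)]
for n,e in(("L",L),("R",Rr),("T",T)): print(n,e[0],e[-1],wonz("w2",e,.17)[[0,-1],:2].round(4).tolist())
mo=cv2.inRange(h,(3,180,150),(18,255,255))[255:300,270:360];ys,xs=np.where(mo);print("paddle",xs.min()+270,xs.max()+270,ys.min()+255, wonz("w2",[(xs.min()+269.5,283),(xs.max()+270.5,283),(315,ys.min()+254.5)],.152)[:,:2].round(4))
g=cv2.cvtColor(cv2.imread("pics/w1.png"),cv2.COLOR_BGR2HSV)
def circ(lo,hi,box):
    x0,y0,x1,y1=box;mm=cv2.inRange(g[y0:y1,x0:x1],lo,hi)
    c=max(cv2.findContours(mm,0,1)[0],key=cv2.contourArea);(x,y),rad=cv2.minEnclosingCircle(c);return (x+x0,y+y0),rad
for n,lo,hi,b in(("red",(0,180,120),(6,255,255),(290,180,350,245)),("green",(50,100,60),(75,255,255),(295,260,355,320))):
    c,rad=circ(lo,hi,b);print(n,c,rad);
    for z in(.05,.06,.065):print(z,wonz("w1",[c],z)[0].round(4))
# triangulate red / green: rays from top, scene, wrist
def ray(n,uv):
    k=camera_info(n);K=np.array([[k['fx'],0,k['cx']],[0,k['fy'],k['cy']],[0,0,1]])
    p=cv2.undistortPoints(np.float64([[uv]]),K,k['dist_coeffs']).reshape(2)
    return -k['R'].T@k['t'],k['R'].T@np.r_[p,1]
def wr(nm,uv):
    a=wonz(nm,[uv],0.)[0];b=wonz(nm,[uv],.1)[0];return a,b-a
def tri(rs):
    A=0;B=0
    for o,d in rs:
        d=d/np.linalg.norm(d);P=np.eye(3)-np.outer(d,d);A=A+P;B=B+P@o
    X=np.linalg.solve(A,B);return X.round(4),[round(np.linalg.norm((np.eye(3)-np.outer(d,d)/(d@d))@(X-o)),4) for o,d in rs]
print("red tri",tri([ray("top",(378.18,235.74)),ray("scene",(268.27,299.28)),wr("w1",circ((0,180,120),(6,255,255),(290,180,350,245))[0])]))
print("green tri",tri([ray("top",(408.2,233.55)),ray("scene",(241,328.94))]))
print("paddle tri",tri([ray("top",(240.16,212.48)),ray("scene",(403.07,183.96))]))
```

```text
win [[0.5162 0.1556 0.17  ]
 [0.6019 0.167  0.17  ]
 [0.6108 0.109  0.17  ]]
L (np.float64(255.5), 262) (np.float64(258.5), 298) [[0.5158, 0.1497], [0.5204, 0.1191]]
R (np.float64(367.5), 262) (np.float64(366.5), 298) [[0.6025, 0.1613], [0.607, 0.1306]]
T (265, np.float64(254.5)) (361, np.float64(254.5)) [[0.5227, 0.1569], [0.5965, 0.1667]]
paddle 294 335 267 [[0.5466 0.128 ]
 [0.582  0.1327]
 [0.5628 0.1453]]
red (319.6637020111084, 211.7491111755371) 18.35169219970703
0.05 [ 0.5156 -0.2578  0.05  ]
0.06 [ 0.5157 -0.2557  0.06  ]
0.065 [ 0.5158 -0.2547  0.065 ]
green (326.3596496582031, 291.2719306945801) 17.445547103881836
0.05 [ 0.5222 -0.3452  0.05  ]
0.06 [ 0.5221 -0.3406  0.06  ]
0.065 [ 0.5221 -0.3383  0.065 ]
red tri (array([ 0.5154, -0.2553,  0.0655]), [np.float64(0.001), np.float64(0.0017), np.float64(0.0008)])
green tri (array([ 0.521 , -0.3394,  0.0655]), [np.float64(0.0014), np.float64(0.0014)])
paddle tri (array([0.5656, 0.1168, 0.1465]), [np.float64(0.0), np.float64(0.0)])
```

The window centre is (0.565, 0.1165), which agrees within 2 mm across three cameras, and its width measures 87.6 mm. I'll hover over it and check the settling offset before going down.

Run:
```python
from h import *
print(arm.read_tool_pos())
arm.line_to([.565,.1165,.275],.15,ori=q(7.6)); print(arm.read_time(),arm.read_tool_pos())
arm.pause(.3);print(arm.read_tool_pos(),arm.read_ft_force())
r=R.from_quat(arm.read_eef_rot()).as_matrix();print(r.round(3))
snapw("w3");cv2.imwrite("pics/s3.png",np.hstack([cv2.resize(snapshot("scene")[100:280,320:500],(400,400)),cv2.resize(snapshot("top")[150:290,170:310],(400,400))]))
```

```text
[0.56573541 0.17275956 0.35973981]
4.875 [0.56542286 0.11734584 0.27583899]
[0.5651428  0.11706995 0.27559763] [0.22867792 0.22161633 0.55556668]
[[ 0.001  0.991  0.133]
 [ 0.     0.133 -0.991]
 [-1.     0.001 -0.   ]]
```

View pics/s3.png

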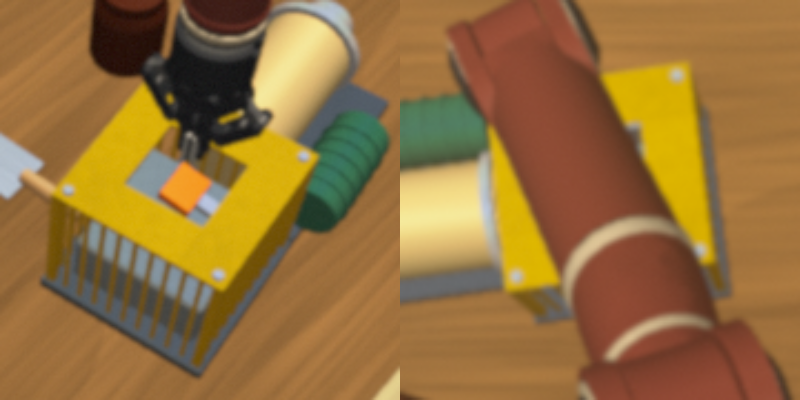

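View pics/w3.png

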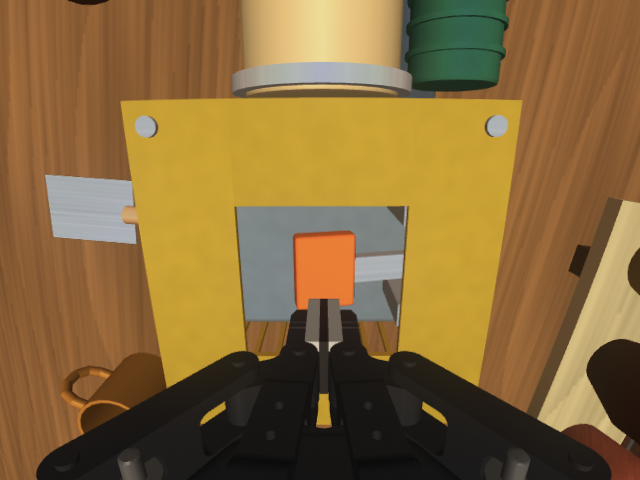

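The window spans columns 235–409 at row 207, centred at 322, and the fingers are at 323. So the gripper is centred. I'll go down under force watch.

Run:
```python
from h import *
X,Y=.565,.1165
arm.line_to([X,Y,.232],.1)
print(arm.read_time(),arm.read_tool_pos(),arm.read_ft_force())
for z in np.arange(.226,.2015,-.003):
    arm.line_to([X,Y,z],.05); f=np.array(arm.read_ft_force()); print(round(z,4),np.round(arm.read_tool_pos(),4),f.round(1))
    if abs(f[2])>14 or np.hypot(f[0],f[1])>7: break
print(arm.read_time());snapw("w4");cv2.imwrite("pics/s4.png",cv2.resize(snapshot("scene")[100:280,320:500],(600,600),interpolation=2))
```

```text
5.9083 [0.56525207 0.11665488 0.23214785] [0.31411083 0.18907309 0.6724979 ]
0.226 [0.5651 0.1165 0.2261] [ 0.  -0.4 -0.4]
0.223 [0.5651 0.1166 0.2232] [0.1 0.3 1.7]
0.22 [0.5649 0.1167 0.2199] [0.1 0.1 2.5]
0.217 [0.5648 0.1166 0.2166] [-0.5  0.   2.4]
0.214 [0.565  0.1165 0.2136] [-0.3  0.2  1.7]
0.211 [0.565  0.1164 0.2107] [0.1 0.4 0.8]
0.208 [0.5649 0.1164 0.2077] [-1.5  0.7  1.3]
0.205 [0.5649 0.1164 0.2047] [-1.5 -1.   1.7]
0.202 [0.565  0.1165 0.2018] [-1.1 -0.2  0.9]
8.175
```

View pics/w4.png

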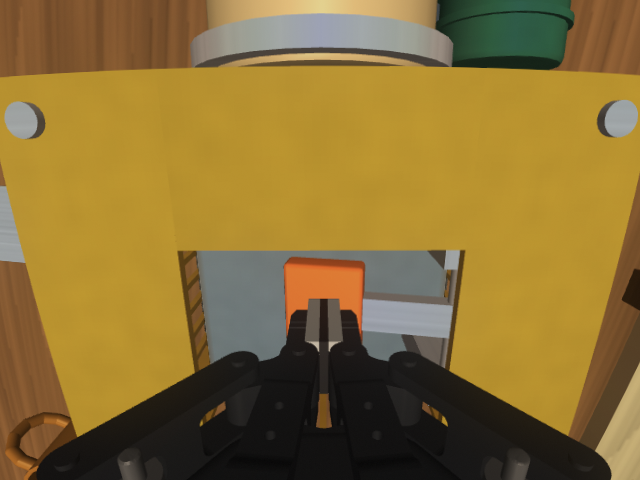

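View pics/s4.png

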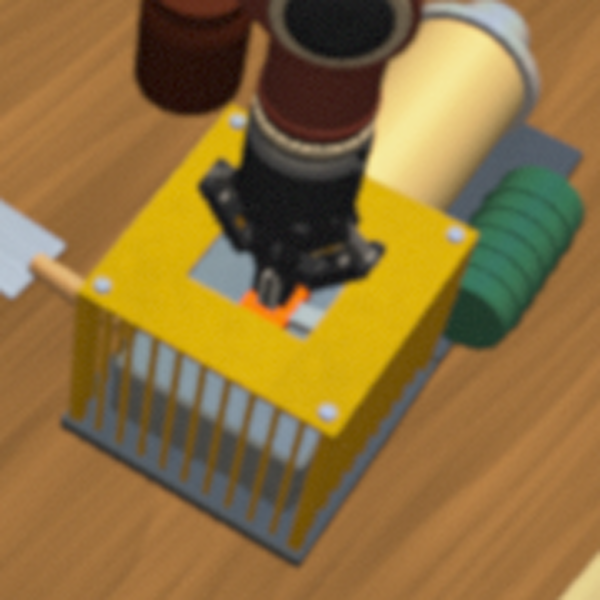

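The fingers are inside the window with clearance on both sides, and the paddle has moved down. I'll continue in 1 mm steps to the stop.

Run:
```python
from h import *
X,Y=.565,.1165
for z in np.arange(.2005,.1935,-.001):
    arm.line_to([X,Y,z],.03); f=np.array(arm.read_ft_force()); print(round(z,4),np.round(arm.read_tool_pos(),4),f.round(1),np.round(arm.read_wrist_torque(),2))
    if abs(f[2])>12 or np.hypot(f[0],f[1])>7: break
print(arm.read_time());snapw("w5");cv2.imwrite("pics/s5.png",cv2.resize(snapshot("scene")[100:280,320:500],(600,600),interpolation=2))
```

```text
0.2005 [0.5651 0.1165 0.2005] [-1.1  0.6  2.8] [-0.07  0.28 -0.03]
0.1995 [0.5651 0.1165 0.2   ] [-1.9 -0.8  4.8] [-0.07  0.32  0.01]
0.1985 [0.5652 0.1165 0.1998] [-3.4 -1.4  9.3] [-0.24  0.61 -0.  ]
0.1975 [0.5652 0.1165 0.1996] [-3.7 -1.7 13.7] [-0.32  0.93 -0.04]
9.275
```

View pics/w5.png

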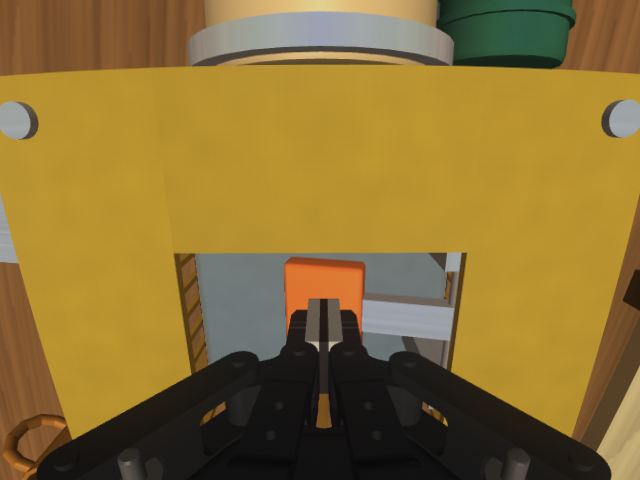

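The tips hit a firm stop at 0.1268 m, against about 0.126 m expected. Fx/Fz is about 0.27, which fits the tilted paddle. I'll lift out, check the lever, and move over to the start button.

Run:
```python
from h import *
X,Y=.565,.1165
arm.line_to([X,Y,.21],.06); print(arm.read_ft_force())
arm.line_to([X,Y,.30],.12); snapw("w6"); print(arm.read_time(),arm.read_tool_pos(),arm.read_ft_force())
arm.movep([.5215,-.3388,.26],q(0)); arm.pause(.2)
cv2.imwrite("pics/t6.png",snapshot("top")); cv2.imwrite("pics/sc6.png",snapshot("scene")); snapw("w7")
print(arm.read_time(),arm.read_tool_pos(),arm.read_ft_force())
a=cv2.imread("pics/t6.png")[165:270,190:295]; b=cv2.imread("pics/sc6.png")[125:275,330:480]
cv2.imwrite("pics/z6.png",np.hstack([cv2.resize(a,(400,400),interpolation=2),cv2.resize(b,(400,400),interpolation=2)]))
```

```text
[-0.47086895  1.00476408  0.22770604]
10.6833 [0.56450547 0.11622831 0.29889662] [ 0.02727824 -0.00117985  0.92552414]
12.7167 [ 0.52179258 -0.3383135   0.26008892] [ 0.29712657  0.35148252 -0.37191724]
```

View pics/z6.png

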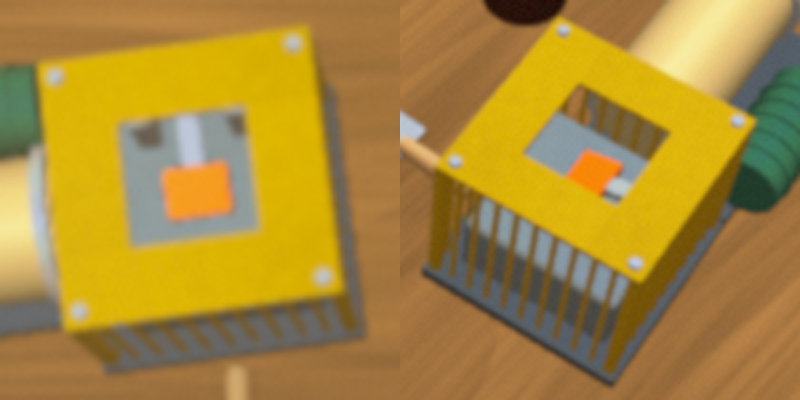

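View pics/w7.png

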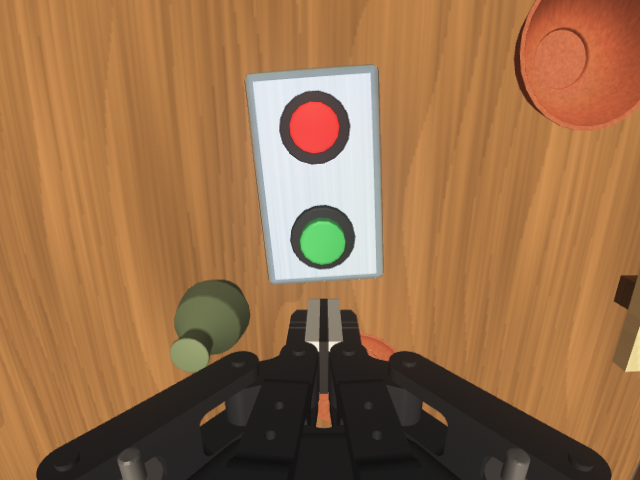

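View pics/w6.png

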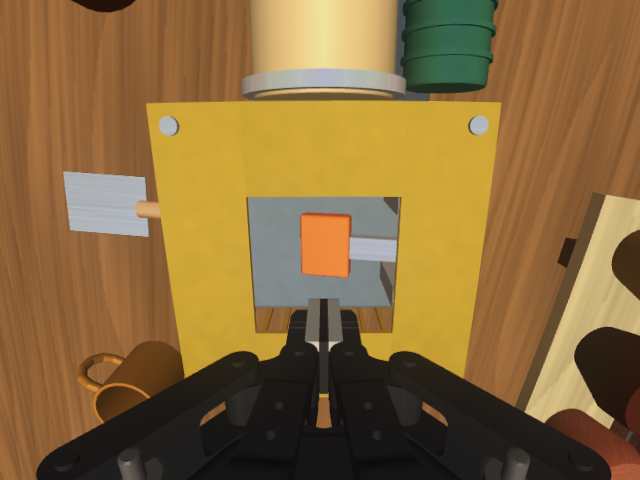

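View pics/sc6.png

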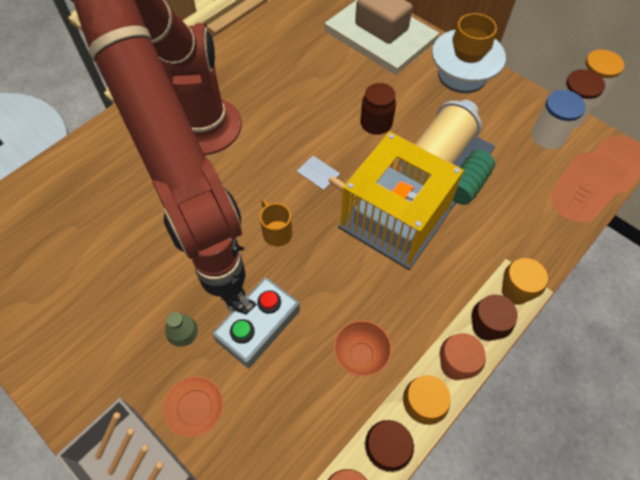

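The lever has stayed down and the guard is unmoved. I'll triangulate the paddle height and re-measure green at w7 (323,242).

Run:
```python
from h import *
h=cv2.cvtColor(cv2.imread("pics/t6.png"),cv2.COLOR_BGR2HSV);h2=cv2.cvtColor(cv2.imread("pics/sc6.png"),cv2.COLOR_BGR2HSV)
def cm(h,lo,hi,b):
    x0,y0,x1,y1=b;y,x=np.where(cv2.inRange(h[y0:y1,x0:x1],lo,hi));return x.mean()+x0,y.mean()+y0
def wr(nm,uv):
    a=wonz(nm,[uv],0.)[0];return a,wonz(nm,[uv],.1)[0]-a
def ray(n,uv):
    k=camera_info(n);K=np.array([[k['fx'],0,k['cx']],[0,k['fy'],k['cy']],[0,0,1]])
    p=cv2.undistortPoints(np.float64([[uv]]),K,k['dist_coeffs']).reshape(2);return -k['R'].T@k['t'],k['R'].T@np.r_[p,1]
def tri(rs):
    A=0;B=0
    for o,d in rs:
        d=d/np.linalg.norm(d);P=np.eye(3)-np.outer(d,d);A=A+P;B=B+P@o
    return np.linalg.solve(A,B).round(4)
h6=cv2.cvtColor(cv2.imread("pics/w6.png"),cv2.COLOR_BGR2HSV);h7=cv2.cvtColor(cv2.imread("pics/w7.png"),cv2.COLOR_BGR2HSV)
o=((5,180,180),(18,255,255))
print("paddle",tri([ray("top",cm(h,*o,(222,195,258,232))),wr("w6",cm(h6,(3,150,150),(18,255,255),(290,200,360,290)))]))
g=((50,120,60),(75,255,255));c7=cm(h7,(50,100,150),(75,255,255),(295,205,355,275))
print(c7,wonz("w7",[c7],.0655)[0],"green",tri([ray("top",(408.2,233.55)),wr("w7",c7)]),tri([ray("scene",(241,328.94)),wr("w7",c7)]))
```

```text
paddle [0.5658 0.1178 0.1183]
(np.float64(322.19855832241154), np.float64(242.09633027522935)) [ 0.52153209 -0.33918949  0.0655    ] green [ 0.5214 -0.338   0.0684] [ 0.5208 -0.34    0.0649]
```

The paddle reads 28 mm lower than before, against 26 mm expected within noise, so the lever is down. Green is confirmed at (0.5215, -0.339). Pressing it now.

Run:
```python
from h import *
X,Y=.5215,-.339
arm.line_to([X,Y,.150],.12); print(arm.read_time(),arm.read_tool_pos(),arm.read_ft_force())
for z in np.arange(.146,.120,-.0015):
    arm.line_to([X,Y,z],.03); f=np.array(arm.read_ft_force()); print(round(z,4),np.round(arm.read_tool_pos(),4),f.round(1))
    if abs(f[2])>13 or np.hypot(f[0],f[1])>7: break
arm.pause(.3); print(arm.read_tool_pos(),arm.read_ft_force()); cv2.imwrite("pics/sc8.png",snapshot("scene")); print(arm.read_time())
```

```text
13.7833 [ 0.5220731  -0.33920268  0.15084483] [ 0.5244835  -0.48688306  1.12405225]
0.146 [ 0.5215 -0.3391  0.1462] [0.2 0.5 0.3]
0.1445 [ 0.5217 -0.3391  0.1449] [-0.3 -0.8  1.2]
0.143 [ 0.5218 -0.3391  0.1432] [ 0.6 -1.1  2.3]
0.1415 [ 0.5217 -0.3391  0.1417] [-0.9 -0.5  3.8]
0.14 [ 0.5217 -0.3391  0.1402] [-0.7 -1.   4. ]
0.1385 [ 0.5217 -0.3391  0.1388] [-1.3 -0.   5.7]
0.137 [ 0.5218 -0.3391  0.1387] [-2.   0.5 12.1]
0.1355 [ 0.5218 -0.3391  0.1385] [-3.7  2.8 19. ]
[ 0.52178308 -0.33909677  0.13852281] [-4.92613832  0.9485291  19.56870119]
16.1667
```

Force ramped up over about 7 mm to about 5 N and then hit a hard stop, so the button went fully in. I'll release it, retreat and check.

Run:
```python
from h import *
X,Y=.5215,-.339
arm.line_to([X,Y,.155],.06); arm.line_to([X,Y,.30],.15); arm.pause(.4)
print(arm.read_time(),arm.read_tool_pos(),arm.read_ft_force(),arm.read_dq())
cv2.imwrite("pics/sc9.png",snapshot("scene"));snapw("w9")
```

```text
18.1583 [ 0.52148201 -0.33895045  0.29970902] [ 0.63489457 -0.70153355 -0.85360547] [ 1.32704658e-03 -3.53268564e-03  1.14196481e-04 -1.20447421e-03
  4.93226927e-04 -4.16982101e-06  1.89767214e-04]
```

View pics/sc9.png

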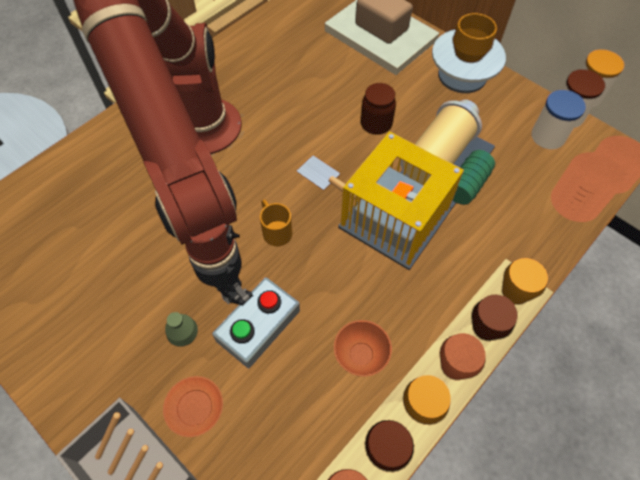

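View pics/w9.png

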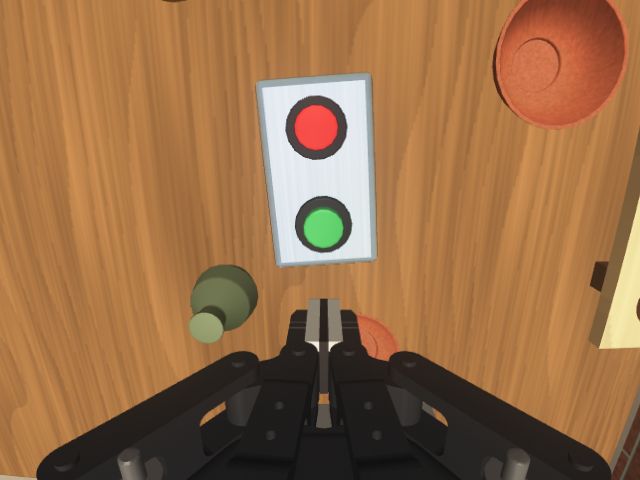

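The lever is still down (403,188), the green button (241,329) is out again, and the bystanders stand where they did. The arm is clear, so I'll hand in.

```bash
python3 -c "
from station import ticket
print(ticket.finish_job())"
```

```text
the job is handed in; nothing more can be done
None
```

I pressed the reset lever down to its stop through the guard window with the fingers closed. Then I pressed the green start button fully in, released it, and handed the job in at about 18 s on the robot clock.

- **Lever:** It met a firm stop with the fingertips at 0.127 m, where about 0.126 m was expected. After I lifted off it stayed down. The cameras put the drop at about 28 mm against 26 mm nominal. The camera height for the raised paddle read about 5 mm low, so I relied on the firm stop as well.
- **Guard:** I saw no sign of contact. The window view was centred to within 1–2 mm and the sideways forces fitted the tilted paddle alone. The clearance is judged from pictures and forces, because nothing measures it directly.
- **Start button:** It moved about 7 mm, with force rising to about 5 N, then hit a hard stop, where I pushed to about 19 N. It came back out on release. First contact was about 5 mm higher than the camera estimate of the button top.
- **Everything else:** The red button was not touched. In the last pictures the bystanders were where they started and the arm stood clear and still.

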